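Fetch the collared bottle from under the flap and put it on its display pedestal

ROBOT

A 7-joint arm with a two-finger parallel gripper is mounted at the origin on a cart in front of the work surface, level with it; the furniture and walls round the work are solid. World frame = base frame: x ahead of the robot, y to its left, z up, the work surface at z = 0. Lengths are in m, angles in degrees, forces in N, time in s.
With the tool pointing down it reaches from about 0.425 to 0.875 m from the base axis. Payload 4.7 kg.
Tool frame: the origin (TCP) lies at the very end of the fingers, on their centre line; the grasp point (between the pads) lies 19 mm behind it; z points along the fingers, y is the line along which they close (so a half turn about z gives the same grasp; the last joint's range is limited). The gripper opens to 87 mm and grips with 3 to 60 N. Pads are 19 mm wide; open, the fingers measure 117 mm over their backs; the gripper's body (75 mm by 190 mm) begins 51 mm behind the grasp point.
Start: joints at [73.803, 18.392, -4.016, 83.108, 1.295, 78.541, -3.26], TCP at [0.19, -0.622, 0.223] pointing down, gripper open.
Joint ranges: [-163.93, 163.93], [-17.29, 119.83], [-79.2, 71.16], [3.27, 140.29], [-89.18, 269.18], [5.43, 117.66], [-154.24, 154.24]. Speed limits (degrees/s): [147.25, 147.25, 180, 180, 180, 180, 180].

INTERFACE

Orientations are given as [roll, pitch, yaw] about the fixed x, y, z axes, in that order (R = Rz(yaw) Ry(pitch) Rx(roll)).
In Python, from cell import get_obs, read_camera, sign_off, silhouettes gives the robot as it stands.
- The arm moves only by the tool play_rows, never from a script. Its argument "steps" is a list that holds one entry, the list of rows, each a list of 7 numbers: the shift along the tool's x, y, z in m, then the turn, a rotation vector about the tool's x, y, z in rad, then the finger opening in m, from 0 to 0.087. A call has 1 to 12 rows; each row shifts and turns the commanded pose from where the row before left it, along the tool's axes as they then stand; what a row does not reach is not made up. A row lasts 1/10 s, in which the tool goes at most 50 mm and 8.59 degrees, less where a joint would pass 70% of its speed; a pose out of reach is approached as far as the arm can. A call is refused whole if a number of a shift passes 0.05 or a number of a turn 0.15, either way. A call with a gripper value outside its range is refused whole. The fingers move at their own pace and stop on an object; "force" is the grip in N (left out, the last holds). Time passes only in rows, so rows that do not move let the fingers close. It gives the time, the measured TCP pose, the force, the opening and the grip force at its end, in the units of the state.
- get_obs(): the state, without advancing time (a new reading comes with each control period).
- read_camera(name): name is "scene" or "top" or "wrist"; returns a dict with "frame" (480x640x3 uint8, red, green, blue), "intrinsics" (3x3 intrinsics, pixels), "view" (4x4, takes a point from world to camera coordinates). Camera axes: x right, y up, looking along -z (the intrinsics and any distortion apply to the point x, -y, -z); pixel columns grow to the right and rows downward; lengths in m; the calibration is good to about 2 mm. A picture is of the moment at which its call begins. There is no depth.
- sign_off(): hands the job in; it is judged then, once.
Trained networks look in the newest picture that a camera, given by its name, has taken for a name from the list of things; names that differ only in an ending like _2 or _b are one class to them, and where a whole thing is asked for, a point or a joint stands for the part that bears it (a point fixed in the world has none). Each returns a list of dicts, best first, with "p" (0 to 1); they miss things now and then, are a little off and sometimes report something else, mostly with a low value. They report only what shows in the picture. A call takes as long as a camera call.
- silhouettes(camera, name): "pixels" (480x640 bool, what is visible of it) and "extent" ([left, top, right, bottom] in pixels, round what is visible of it).
The state is a dict: "time_s": time; "qpos": joint angles; "joint_velocities": joint speeds; "effort": joint torques, N m; "tool_pos": TCP position; "tool_rot": TCP orientation; "force": force on the tool from outside, world axes, zero at the start; "wrist_torque": the same for the moment, N m; "grip_width": finger opening in m; "grasp_force": force on a finger pad.
Only numpy, scipy, OpenCV 4.12 (cv2) and the standard library are available. Lean on these libraries where they do the work, as an engineer would, in place of code of your own. Each camera call takes 0.05 s, during which the arm holds its last target. There are 200 camera calls.

TASK

Raise the flap of the grey dust box by its bow handle and swing it back past upright until it leans open by itself, then take out the squat collared bottle and stand it upright in the middle of the display pedestal, the glass crystallising dish that lies bottom up. Let the open vial stay standing where it is in the box; the flap may stay open.

Things in the scene. Friction and masses are not known exactly. Their poses are not given: they have to be found in the camera images.
- flap (a joint): hinge of the clear flap over the dust box, rad: 0 = shut, lying on the rim; grows as the front edge rises; 1.75 = fully open at its stop, leaning back past upright. Let go below about 1.5 it falls shut by its own weight (0.14 kg); let go above 1.6 it falls back to the stop and stays. The box is fixed: a grey bin 125 deep, 270 wide, 90 high, with a 30 mm high divider into a left and a right half.
- flap_handle (a point): middle of the flap's steel bow handle: a round bar 10 mm thick, 90 mm long, parallel to the hinge line (this point's y axis). With the flap shut it is 130 mm up and 22 mm out in front of the flap's edge, free below and on both sides: pinch it from above, one finger before and one behind it; it turns between them. It moves on a 155 mm radius about the hinge line and stands 237 mm up when open.
- flap_hinge (a point): middle of the hinge line along the far rim of the dust box, 93.5 mm above the worktop; fixed. Its y axis runs along the hinge line, its x axis is level and points from the front of the box to its far side. The inside of the box (walls and floor 5 mm thick) reaches from 5 to 120 mm in front of this point (-x) and 130 mm to either side.
- bottle_mid (a point): centre, half-way up, of the loose bottle to fetch: 77 mm tall; a broad round ribbed collar, 57 mm across, up to 38 mm above its foot, and a narrower round cap, 24 mm across, from 53 to 77 mm above its foot, to grip it by. It stands on the box's floor (5 mm above the worktop) near the middle of the left or right half. About 0.09 kg. z axis up.
- vial_mid (a point): centre, half-way up, of the open glass vial in the other half of the box: loose, 66 mm tall, 35 mm across, with a narrow neck. It must stay standing there.
- pedestal_top (a point): centre of the flat top of the display pedestal: a round glass crystallising dish, 125 mm across and 81 mm high, loose (0.4 kg), lying bottom up on the worktop to the left or right of the box. A flat, open petri dish 102 mm across and 20 mm high lies on the other side of the box and is not meant.

How it is judged (in metres and radians):
On the way, in this order (a step that is already met when the one before it is completed fails the run):
1. the flap has been raised past upright while the bottle still stands in the box (value of joint flap above 1.6 rad and distance of bottle_mid from where it was at the start of the episode below 0.03 m), for 0.2 s.
2. the bottle is lifted clear above the rim of the box (height (world z) of bottle_mid above 0.115 m), for 0.05 s.
At the end, for the whole second after the job is handed in: the collared bottle stands upright (within 10 degrees), released and at rest, on the flat top of the pedestal, within 25 mm of its centre, the pedestal itself standing level; the open vial still stands upright in its half of the box within 30 mm of where it was; the flap may be open or shut (horizontal distance between bottle_mid and pedestal_top below 0.025 m and z of bottle_mid in the frame of pedestal_top between 0.031 and 0.046 m and angle between bottle_mid's own z axis and vertical below 0.17 rad and angle between pedestal_top's own z axis and vertical below 0.1 rad and linear speed of collar_bottle below 0.03 m/s and angle between vial_mid's own z axis and vertical below 0.2 rad and distance of vial_mid from where it was at the start of the episode below 0.03 m); the robot touches nothing.
It fails at once if the open vial is knocked over or carried off (angle between vial_mid's own z axis and vertical above 0.6 rad or distance of vial_mid from where it was at the start of the episode above 0.06 m).
It also fails if it takes over 53 s, if anything falls off the work surface, if the arm or the gripper's body presses on something with over 40 N, if the wrist force passes 120 N, or if a joint passes its speed limit or range.

## Working session

There is one attempt and no reset: what is moved stays moved. The work goes in short steps, Python scripts to look and compute and a tool call to move; the robot and the scene stay as the last step left them, time stands still between calls to the robot, and variables do not carry over. Pictures are saved under pics/ and viewed, at most 10 in all, crops included, and the job is handed in when it is done.

Besides the shell and the picture viewer there is one more tool, called after "Call:" as name(argument=value, ...) on one line, values as JSON. play_rows: Moves the arm, as the interface text tells. Its arguments: {"type":"object","properties":{"steps":{"type":"array","items":{"type":"array","items":{"type":"array","items":{"type":"number"}}}},"force":{"type":"number"}},"required":["steps"]}

```bash
mkdir -p pics; ls; cat > h.py <<'E'
import numpy as np, cv2
from cell import get_obs, read_camera, sign_off, silhouettes
def ray(c,u,v):
    K=np.array(c['intrinsics']);V=np.array(c['view']);R=V[:3,:3];t=V[:3,3]
    d=np.linalg.inv(K)@[u,v,1];d=R.T@(d*[1,-1,-1]);return -R.T@t,d
def atz(c,u,v,z):
    o,d=ray(c,u,v);return o+d*(z-o[2])/d[2]
def proj(c,P):
    V=np.array(c['view']);p=(V[:3,:3]@np.array(P)+V[:3,3])*[1,-1,-1];q=np.array(c['intrinsics'])@p;return q[:2]/q[2]
def save(c,n): cv2.imwrite('pics/'+n,c['frame'][:,:,::-1])
E
python3 - <<'E'
from h import *
np.set_printoptions(precision=3,suppress=True)
o=get_obs();print({k:np.round(v,3) for k,v in o.items()})
for n in ['scene','top']:
    c=read_camera(n);save(c,n+'0.png');print(n,ray(c,320,240), c.keys())
    for t in ['flap','flap_handle','bottle_mid','vial_mid','pedestal_top']:
        for s in silhouettes(n,t)[:2]:
            m=s['pixels'];v,u=np.nonzero(m)
            print(t,round(s['p'],2),s['extent'],u.mean().round(1),v.mean().round(1),m.sum())
E
```

```text
pics
{'time_s': np.float64(0.0), 'qpos': array([73.801, 18.439, -4.016, 83.177,  1.295, 78.54 , -3.26 ]), 'joint_velocities': array([-0.046,  0.014, -0.018, -0.016, -0.046,  0.05 ,  0.009]), 'effort': array([ -0.   , -49.128,  -0.404, -31.253,  -0.064,   0.044,   0.   ]), 'tool_pos': array([ 0.19 , -0.621,  0.221]), 'tool_rot': array([-179.89 ,    0.006,   17.009]), 'force': array([-0.473, -0.794, -0.179]), 'wrist_torque': array([-0.036, -0.027, -0.039]), 'grasp_force': np.float64(0.0), 'grip_width': np.float64(0.087)}
scene (array([-0.374,  0.672,  0.64 ]), array([ 0.72 , -0.544, -0.431])) dict_keys(['frame', 'intrinsics', 'view'])
flap 0.74 [248.0, 218.2, 383.1, 271.1] 312.9 244.2 3419
flap_handle 0.62 [247.6, 220.1, 382.2, 273.7] 312.8 244.1 3478
pedestal_top 0.65 [410.9, 212.4, 461.3, 257.3] 435.5 233.7 2182
top (array([ 0.408, -0.009,  1.025]), array([ 0.117,  0.041, -0.992])) dict_keys(['frame', 'intrinsics', 'view'])
flap 0.63 [267.9, 201.7, 399.7, 279.2] 333.8 236.7 8458
flap_handle 0.95 [266.2, 199.4, 398.9, 280.3] 333.4 236.8 8545
pedestal_top 0.68 [456.9, 236.5, 525.4, 293.9] 491.5 262.6 3283
```

View pics/scene0.png

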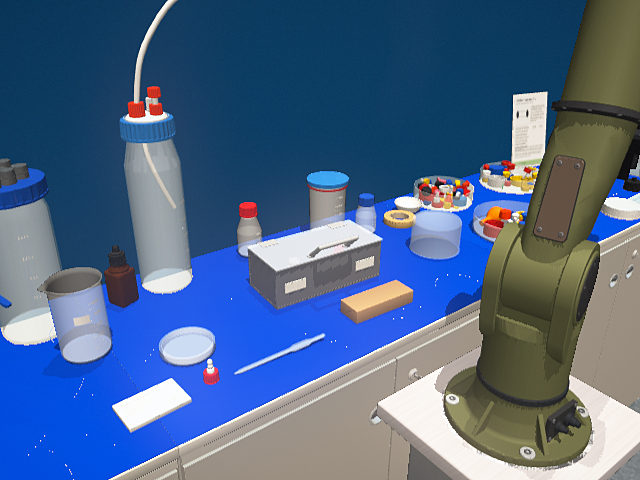

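View pics/top0.png

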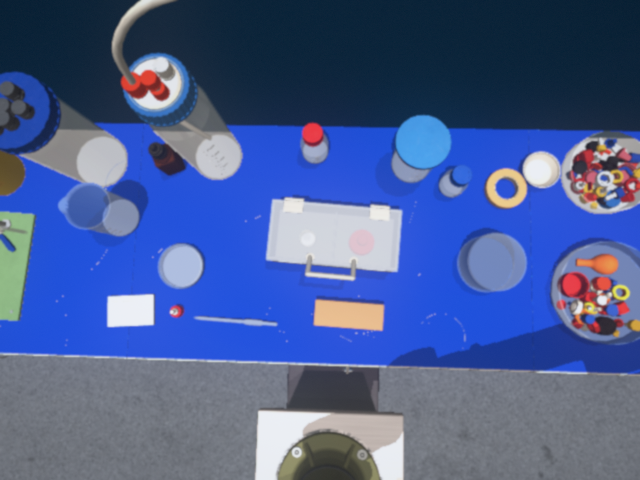

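```bash
python3 - <<'E'
from h import *
c=cv2.imread('pics/top0.png')[180:310,230:540];cv2.imwrite('pics/topc.png',cv2.resize(c,None,fx=2.5,fy=2.5,interpolation=2))
E
```

```text
(no output)
```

View pics/topc.png

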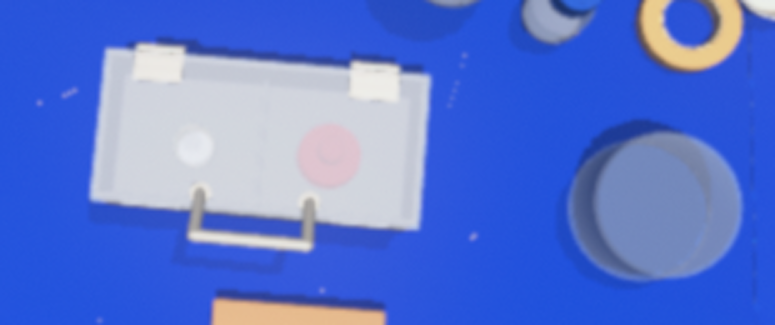

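The scene shows the shut box with its handle facing the robot. In the top view the red bottle is in the right half at (361,242) and the vial is in the left half at (308,239). The inverted glass dish is on the right at about (491,262). The handle runs from about (307,275) to (354,278).

```bash
python3 - <<'E'
from h import *
from scipy.optimize import least_squares
np.set_printoptions(precision=4,suppress=True)
c=read_camera('top')
f=lambda u,v,z:atz(c,u/2.5+230,v/2.5+180,z)
hl,hr=f(192,237,.130),f(312,246,.130)
print('handle',hl,hr,(hl+hr)/2,np.linalg.norm(hl-hr))
cs=[f(92,200,.0935),f(420,229,.0935),f(430,74,.0935),f(106,48,.0935)]
print('corners',np.array(cs),'front/back len',[np.linalg.norm(cs[i]-cs[(i+1)%4]) for i in range(4)])
d=hl-hr;print('yaw of y axis', np.degrees(np.arctan2(-d[0],d[1])))
d=cs[3]-cs[2];print('yaw back',np.degrees(np.arctan2(-d[0],d[1])));d=cs[0]-cs[1];print('yaw front',np.degrees(np.arctan2(-d[0],d[1])))
print('bottle cap',f(330,150,.082),'vial',f(195,147,.071))
a=np.linspace(0,2*np.pi,60)
def ext(p,r=.0625,h=.081):
    q=np.array([proj(c,[p[0]+r*np.cos(t),p[1]+r*np.sin(t),z]) for t in a for z in(0,h)])
    return np.r_[q.min(0),q.max(0)]
obs=np.array([569/2.5+230,132/2.5+180,742/2.5+230,280/2.5+180])
s=least_squares(lambda p:ext(p)-obs,[.45,-.35]);print('ped',s.x,s.fun)
E
```

```text
handle [0.4437 0.052  0.13  ] [ 0.4393 -0.0428  0.13  ] [0.4415 0.0046 0.13  ] 0.09490857364867142
corners [[ 0.4735  0.1384  0.0935]
 [ 0.457  -0.132   0.0935]
 [ 0.5858 -0.1389  0.0935]
 [ 0.6016  0.1321  0.0935]] front/back len [np.float64(0.27095608732819254), np.float64(0.12903123223432328), np.float64(0.27140673888041095), np.float64(0.12832708342243251)]
yaw of y axis -2.6752123986700935
yaw back -3.34394335766454
yaw front -3.4935369989717118
bottle cap [ 0.5215 -0.0579  0.082 ] vial [0.5225 0.056  0.071 ]
ped [ 0.4828 -0.3371] [-1.2336 -0.6777  1.1226  0.6947]
```

Bottle and vial sit near the middles of the box's halves, and the corner lengths and handle length match the given sizes. Setting out.

Call:
play_rows(steps=[[[0.0356,-0.0181,0,0,0,0,0.087],[0.0356,-0.0181,0,0,0,0,0.087],[0.0356,-0.0181,0,0,0,0,0.087],[0.0356,-0.0181,0,0,0,0,0.087],[0.0356,-0.0181,0,0,0,0,0.087],[0.0356,-0.0181,0,0,0,0,0.087],[0.0356,-0.0181,0,0,0,0,0.087],[0.0356,-0.0181,0,0,0,0,0.087],[0,0,0,0,0,-0.135,0.087],[0,0,0,0,0,-0.135,0.087],[0,0,0,0,0,-0.135,0.087],[0,0,0,0,0,-0.135,0.087]]], force=15)

```text
time_s: 1.85
tool_pos: [0.4202, -0.3998, 0.2227]
tool_rot: [180.0, 0.0, 48.3]
force: [0.2, 0.5, 0.8]
grip_width: 0.0871
grasp_force: 0.0
```

Call:
play_rows(steps=[[[0,0,0,0,0,-0.134,0.087],[0,0,0,0,0,-0.134,0.087],[0,0,0,0,0,-0.134,0.087],[0,0,0,0,0,-0.134,0.087],[0,0,0,0,0,-0.132,0.087],[0.045,0,0,0,0,0,0.087],[0.045,0,0,0,0,0,0.087],[0.045,0,0,0,0,0,0.087],[0.045,0,0,0,0,0,0.087],[0.045,0,0,0,0,0,0.087],[0.045,0,0,0,0,0,0.087],[0.045,0,0,0,0,0,0.087]]])

```text
time_s: 3.05
tool_pos: [0.4408, -0.0838, 0.2228]
tool_rot: [179.9, 0.1, 86.2]
force: [0.3, -0.4, 1.1]
grip_width: 0.0868
grasp_force: 0.0
```

Call:
play_rows(steps=[[[0.045,0,0,0,0,0,0.087],[0.045,0,0,0,0,0,0.087],[0,0,0,0,0,0,0.087],[0,0,0,0,0,0,0.087]]])

```text
time_s: 3.45
tool_pos: [0.4468, 0.0051, 0.2228]
tool_rot: [180.0, 0.1, 86.4]
force: [-0.3, -0.6, -0.4]
grip_width: 0.0871
grasp_force: 0.0
```

```bash
python3 - <<'E'
from h import *
o=get_obs();print(o['tool_pos'],o['tool_rot'])
c=read_camera('wrist')
for P in [[.4433,.0055,.13],[.446,.0504,.13],[.4407,-.0394,.13]]:
    u=proj(c,P);print(u);cv2.circle(c['frame'],tuple(int(x) for x in u),3,(0,255,0),-1)
save(c,'w1.png')
E
```

```text
[0.44682596 0.00509802 0.22282011] [1.79959020e+02 7.28969357e-02 8.63893754e+01]
[315.02680257 242.68188403]
[314.62214603 184.39564132]
[315.51851225 295.80455762]
```

View pics/w1.png

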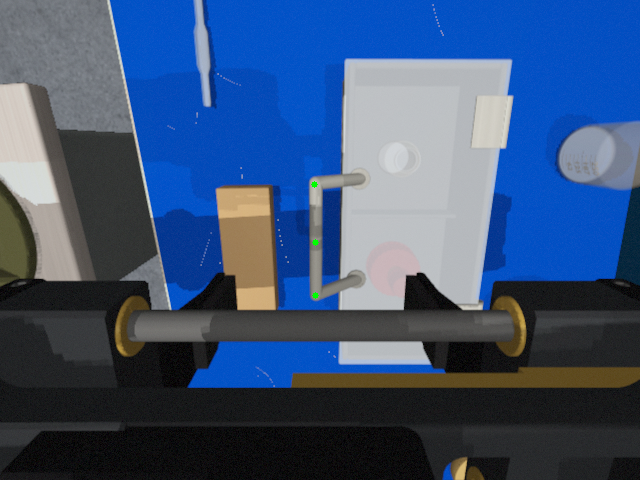

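The wrist view shows the projected handle points (315,184), (315,243) and (315,296) lying right on the bar. Going down and pinching.

Call:
play_rows(steps=[[[0,-0.0035,0.03,0,0,0,0.06],[0,0,0.03,0,0,0,0.06],[0,0,0.03,0,0,0,0.06],[0,0,0.018,0,0,0,0.06],[0,0,0,0,0,0,0.06],[0,0,0,0,0,0,0.0],[0,0,0,0,0,0,0.0],[0,0,0,0,0,0,0.0],[0,0,0,0,0,0,0.0],[0,0,0,0,0,0,0.0],[0,0,0,0,0,0,0.0]]], force=12)

```text
time_s: 4.6
tool_pos: [0.4434, 0.0045, 0.1148]
tool_rot: [180.0, 0.0, 86.2]
force: [0.7, 0.8, -0.3]
grip_width: 0.0198
grasp_force: 0.0
```

```bash
python3 - <<'E'
import numpy as np
p=np.radians(np.linspace(13.6,111.5,25));y=np.diff(-.155*np.cos(p));z=np.diff(-.155*np.sin(p))
for a,b in zip(y,z):print([0,round(a,4),round(b,4)])
E
```

```text
[0, np.float64(0.003), np.float64(-0.0106)]
[0, np.float64(0.0037), np.float64(-0.0104)]
[0, np.float64(0.0045), np.float64(-0.0101)]
[0, np.float64(0.0052), np.float64(-0.0098)]
[0, np.float64(0.0058), np.float64(-0.0094)]
[0, np.float64(0.0065), np.float64(-0.0089)]
[0, np.float64(0.0071), np.float64(-0.0084)]
[0, np.float64(0.0077), np.float64(-0.0079)]
[0, np.float64(0.0082), np.float64(-0.0073)]
[0, np.float64(0.0087), np.float64(-0.0067)]
[0, np.float64(0.0092), np.float64(-0.0061)]
[0, np.float64(0.0096), np.float64(-0.0054)]
[0, np.float64(0.01), np.float64(-0.0047)]
[0, np.float64(0.0103), np.float64(-0.004)]
[0, np.float64(0.0105), np.float64(-0.0033)]
[0, np.float64(0.0107), np.float64(-0.0025)]
[0, np.float64(0.0109), np.float64(-0.0017)]
[0, np.float64(0.011), np.float64(-0.001)]
[0, np.float64(0.011), np.float64(-0.0002)]
[0, np.float64(0.011), np.float64(0.0006)]
[0, np.float64(0.0109), np.float64(0.0014)]
[0, np.float64(0.0108), np.float64(0.0022)]
[0, np.float64(0.0106), np.float64(0.0029)]
[0, np.float64(0.0104), np.float64(0.0037)]
```

Call:
play_rows(steps=[[[0,0,0,0,0,0,0.0],[0,0,0,0,0,0,0.0],[0,0,0,0,0,0,0.0],[0,0,0,0,0,0,0.0]]])

```text
time_s: 5.0
tool_pos: [0.4433, 0.0045, 0.1146]
tool_rot: [-180.0, 0.0, 86.2]
force: [-1.1, -0.1, 1.1]
grip_width: 0.0093
grasp_force: 12.0
```

Bar gripped (opening 9.3 mm, as expected). Now the arc.

Call:
play_rows(steps=[[[0,0.003,-0.0106,0,0,0,0],[0,0.0037,-0.0104,0,0,0,0],[0,0.0045,-0.0101,0,0,0,0],[0,0.0052,-0.0098,0,0,0,0],[0,0.0058,-0.0094,0,0,0,0],[0,0.0065,-0.0089,0,0,0,0],[0,0.0071,-0.0084,0,0,0,0],[0,0.0077,-0.0079,0,0,0,0],[0,0.0082,-0.0073,0,0,0,0],[0,0.0087,-0.0067,0,0,0,0],[0,0.0092,-0.0061,0,0,0,0],[0,0.0096,-0.0054,0,0,0,0]]])

```text
time_s: 6.2
tool_pos: [0.5231, -0.0008, 0.217]
tool_rot: [180.0, 0.0, 86.2]
force: [-2.5, 0.6, 3.0]
grip_width: 0.0092
grasp_force: 12.0
```

Call:
play_rows(steps=[[[0,0.01,-0.0047,0,0,0,0],[0,0.0103,-0.004,0,0,0,0],[0,0.0105,-0.0033,0,0,0,0],[0,0.0107,-0.0025,0,0,0,0],[0,0.0109,-0.0017,0,0,0,0],[0,0.011,-0.001,0,0,0,0],[0,0.011,-0.0002,0,0,0,0],[0,0.011,0.0006,0,0,0,0],[0,0.0109,0.0014,0,0,0,0],[0,0.0108,0.0022,0,0,0,0],[0,0.0106,0.0029,0,0,0,0],[0,0.0104,0.0037,0,0,0,0]]])

```text
time_s: 7.4
tool_pos: [0.651, -0.0094, 0.2217]
tool_rot: [-180.0, 0.0, 86.2]
force: [0.5, -0.3, 0.5]
grip_width: 0.0096
grasp_force: 12.0
```

Call:
play_rows(steps=[[[0,0,0,0,0,0,0],[0,0,0,0,0,0,0],[0,0,0,0,0,0,0]]])

```text
time_s: 7.7
tool_pos: [0.6498, -0.0094, 0.2221]
tool_rot: [-180.0, 0.0, 86.2]
force: [0.1, -1.0, -1.3]
grip_width: 0.0097
grasp_force: 12.0
```

Call:
play_rows(steps=[[[0,0,0,0,0,0,0.024],[0,0,0,0,0,0,0.024],[0,0,0,0,0,0,0.024],[0,0,-0.015,0,0,0,0.024],[0,0,-0.025,0,0,0,0.024],[0,0,-0.04,0,0,0,0.024],[0,0,-0.04,0,0,0,0.024],[0,0,0,0,0,0,0.05]]])

```text
time_s: 8.5
tool_pos: [0.6523, -0.008, 0.3502]
tool_rot: [179.3, -0.1, 86.2]
force: [-0.8, 0.2, 0.7]
grip_width: 0.0267
grasp_force: 0.0
```

```bash
python3 - <<'E'
from h import *
c=read_camera('scene');cv2.imwrite('pics/s2.png',cv2.resize(c['frame'][120:330,190:510,::-1],None,fx=2,fy=2))
for t in ['bottle_mid','vial_mid']:
  for n in ['scene','top']:
    if n=='top': c=read_camera('top')
    for s in silhouettes(n,t)[:1]:print(n,t,s['p'],s['extent'])
E
```

```text
scene vial_mid 0.51 [290.2, 257.5, 298.9, 266.1]
top vial_mid 0.47 [299.1, 226.1, 316.8, 248.2]
```

View pics/s2.png

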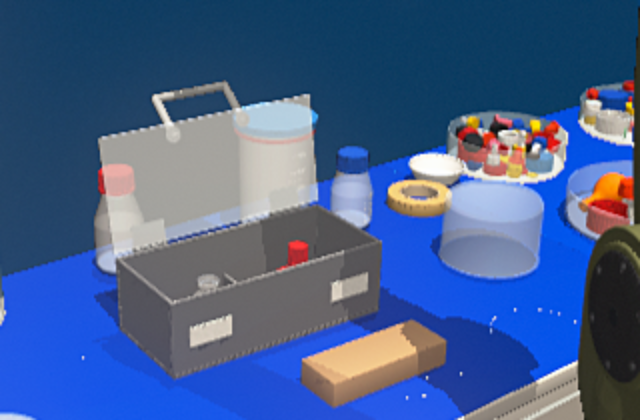

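The scene view shows the flap standing open leaning back, the red-capped bottle at (298,255) and the vial at (208,285) still upright in the box.

Call:
play_rows(steps=[[[-0.0146,-0.0318,0,0,0,0,0.055],[-0.0146,-0.0318,0,0,0,0,0.055],[-0.0146,-0.0318,0,0,0,0,0.055],[-0.0146,-0.0318,0,0,0,0,0.055],[0,0,0.01,0,0,0.142,0.055],[0,0,0.01,0,0,0.142,0.055],[0,0,0.01,0,0,0.142,0.055],[0,0,0.01,0,0,0.142,0.055],[0,0,0.01,0,0,0.142,0.055],[0,0,0.01,0,0,0.142,0.055],[0,0,0.01,0,0,0.142,0.055],[0,0,0.01,0,0,0.142,0.055]]])

```text
time_s: 10.05
tool_pos: [0.5188, -0.059, 0.2609]
tool_rot: [-180.0, 0.1, 20.8]
force: [-0.5, 0.4, -0.3]
grip_width: 0.0553
grasp_force: 0.0
```

Call:
play_rows(steps=[[[0,0,0.01,0,0,0.142,0.055],[0,0,0.01,0,0,0.142,0.055],[0,0,0.01,0,0,0.142,0.055],[0,0,0,0,0,0,0.055],[0,0,0,0,0,0,0.055]]])

```text
time_s: 10.55
tool_pos: [0.519, -0.059, 0.2318]
tool_rot: [-180.0, 0.1, -3.1]
force: [0.1, 0.1, 0.0]
grip_width: 0.0551
grasp_force: 0.0
```

```bash
python3 - <<'E'
from h import *
o=get_obs();print(o['tool_pos'],o['tool_rot'],o['qpos'])
c=read_camera('wrist')
save(c,'w2raw.png')
for P in [[.5215,-.058,.082],o['tool_pos']]:
    u=proj(c,P);print(u);cv2.circle(c['frame'],tuple(int(x) for x in u),3,(0,255,0),-1)
save(c,'w2.png')
for t in ['bottle_mid','vial_mid']:
    for s in silhouettes('wrist',t)[:1]:print(t,s['p'],s['extent'])
E
```

```text
[ 0.51901066 -0.05899769  0.23181308] [-1.79990447e+02  5.98773846e-02 -3.08052786e+00] [ 41.23810172   4.88903324 -39.466975    99.13804518   3.17398007
  77.16278004 -91.91608067]
[319.48769572 223.02054583]
[321.20038552 293.61092728]
bottle_mid 0.77 [293.3, 181.2, 345.8, 241.0]
vial_mid 0.74 [184.7, 191.0, 231.6, 226.5]
```

View pics/w2.png

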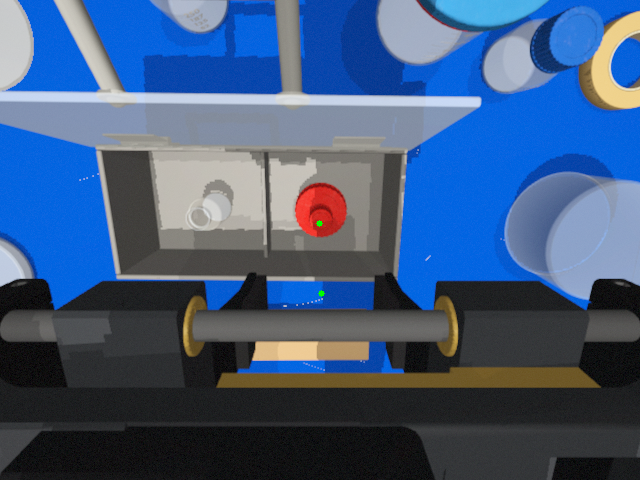

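```bash
python3 - <<'E'
from h import *
o=get_obs();c=read_camera('wrist');print(ray(c,320,240)[0]-o['tool_pos'])
cv2.imwrite('pics/w3.png',cv2.resize(c['frame'][170:260,270:370,::-1],None,fx=5,fy=5,interpolation=2))
for v in (215,218,220,223):print(atz(c,320,v,.082))
E
```

```text
[ 0.07421706 -0.00344644  0.16108765]
[ 0.52979443 -0.05899911  0.082     ]
[ 0.52694545 -0.05884213  0.082     ]
[ 0.52503843 -0.05873705  0.082     ]
[ 0.52216628 -0.05857879  0.082     ]
```

View pics/w3.png

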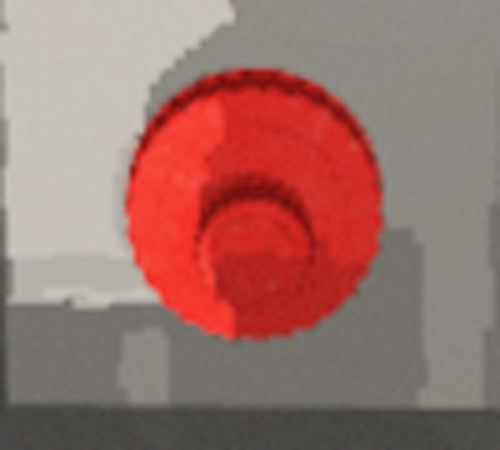

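The close view shows the cap top centred at about (321,220), which puts it at x≈0.524, y≈-0.060. The wrist camera sits on the flap side, so I turn the tool half round for clearance.

Call:
play_rows(steps=[[[0,0,0,0,0,-0.1425,0.055],[0,0,0,0,0,-0.1425,0.055],[0,0,0,0,0,-0.1425,0.055],[0,0,0,0,0,-0.1425,0.055],[0,0,0,0,0,-0.1425,0.055],[0,0,0,0,0,-0.1425,0.055],[0,0,0,0,0,-0.1425,0.055],[0,0,0,0,0,-0.1425,0.055],[0,0,0,0,0,-0.1425,0.055],[0,0,0,0,0,-0.1425,0.055],[0,0,0,0,0,-0.1425,0.055]]])

```text
time_s: 11.85
tool_pos: [0.5196, -0.059, 0.2325]
tool_rot: [180.0, 0.0, 86.9]
force: [0.3, -0.0, -0.1]
grip_width: 0.0551
grasp_force: 0.0
```

Call:
play_rows(steps=[[[0,0,0,0,0,-0.1425,0.055],[0,0,0,0,0,-0.1425,0.055],[0,0,0,0,0,-0.1425,0.055],[0,0,0,0,0,-0.1425,0.055],[0,0,0,0,0,-0.1425,0.055],[0,0,0,0,0,-0.1425,0.055],[0,0,0,0,0,-0.1425,0.055],[0,0,0,0,0,-0.1425,0.055],[0,0,0,0,0,-0.1425,0.055],[0,0,0,0,0,-0.1425,0.055],[0,0,0,0,0,-0.1425,0.055],[0,0,0,0,0,0,0.055]]])

```text
time_s: 13.05
tool_pos: [0.5195, -0.0591, 0.2325]
tool_rot: [-180.0, 0.0, 176.4]
force: [-0.1, -0.3, 0.1]
grip_width: 0.0549
grasp_force: 0.0
```

```bash
python3 - <<'E'
from h import *
o=get_obs();print(o['tool_pos'],o['tool_rot'],o['qpos'])
c=read_camera('wrist');f=c['frame'];print(ray(c,320,240)[0]-o['tool_pos'])
u=proj(c,[.524,-.0597,.082]).astype(int);print(u);f=f.copy();cv2.circle(f,tuple(int(x) for x in u),1,(0,255,0),-1)
cv2.imwrite('pics/w4.png',cv2.resize(f[u[1]-60:u[1]+60,u[0]-80:u[0]+80,::-1],None,fx=4,fy=4,interpolation=2))
E
```

```text
[ 0.5195452  -0.05910729  0.23247462] [-1.79989137e+02  3.12291261e-02  1.76408966e+02] [ 50.7493417    6.02400064 -49.84180215  98.83694461   4.72893123
  77.28100562  86.43199881]
[-0.07362271  0.00528069  0.16100036]
[319 229]
```

View pics/w4.png

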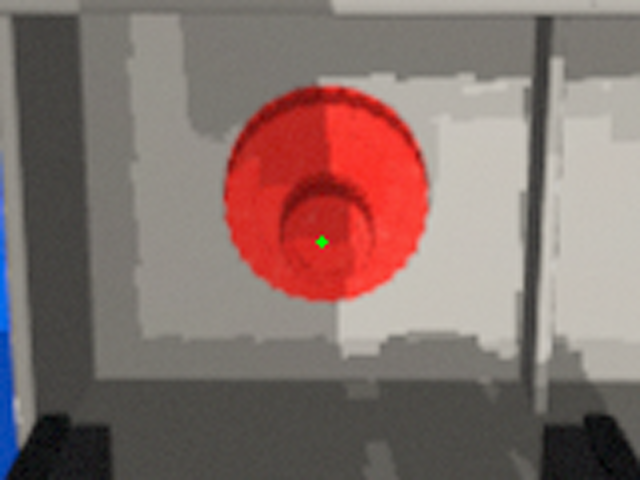

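The projected cap centre sits on the cap top in the second view too. Descending.

Call:
play_rows(steps=[[[-0.004,0.0006,0.03,0,0,0,0.055],[0,0,0.03,0,0,0,0.055],[0,0,0.03,0,0,0,0.055],[0,0,0.03,0,0,0,0.055],[0,0,0.03,0,0,0,0.055],[0,0,0.0265,0,0,0,0.055],[0,0,0,0,0,0,0.055],[0,0,0,0,0,0,0.0],[0,0,0,0,0,0,0.0],[0,0,0,0,0,0,0.0],[0,0,0,0,0,0,0.0],[0,0,0,0,0,0,0.0]]], force=20)

```text
time_s: 14.3
tool_pos: [0.5238, -0.0589, 0.0564]
tool_rot: [-180.0, 0.1, 176.3]
force: [0.5, -0.0, 0.4]
grip_width: 0.0227
grasp_force: 20.0
```

Call:
play_rows(steps=[[[0,0,0,0,0,0,0.0],[0,0,0,0,0,0,0.0],[0,0,0,0,0,0,0.0]]])

```text
time_s: 14.6
tool_pos: [0.524, -0.059, 0.0563]
tool_rot: [-180.0, 0.1, 176.3]
force: [-1.3, -0.4, 5.8]
grip_width: 0.0229
grasp_force: 20.0
```

Call:
play_rows(steps=[[[0,0,-0.02,0,0,0,0],[0,0,-0.03,0,0,0,0],[0,0,-0.035,0,0,0,0],[0,0,-0.035,0,0,0,0],[0,0,-0.03,0,0,0,0],[0,0,-0.02,0,0,0,0],[0,0,0,0,0,0,0],[0.0025,-0.03,0,0,0,0,0],[0.0025,-0.03,0,0,0,0,0],[0.0025,-0.03,0,0,0,0,0],[0.0025,-0.03,0,0,0,0,0],[0.0025,-0.03,0,0,0,0,0]]])

```text
time_s: 15.8
tool_pos: [0.5001, -0.2083, 0.2235]
tool_rot: [179.9, -0.2, 176.4]
force: [-0.2, -0.5, -1.2]
grip_width: 0.0228
grasp_force: 20.0
```

Call:
play_rows(steps=[[[0.0025,-0.03,0,0,0,0,0],[0.0025,-0.03,0,0,0,0,0],[0.0025,-0.03,0,0,0,0,0],[0.003,-0.03,0,0,0,0,0],[0,-0.01,0,0,0,0,0],[0,0,0,0,0,0,0],[0,0,0,0,0,0,0]]])

```text
time_s: 16.5
tool_pos: [0.483, -0.3346, 0.2247]
tool_rot: [179.9, -0.0, 176.4]
force: [1.0, 1.0, -2.1]
grip_width: 0.0229
grasp_force: 20.0
```

```bash
python3 - <<'E'
from h import *
o=get_obs();print(o['tool_pos'],o['tool_rot'],o['qpos'])
a=read_camera('scene');c=read_camera('wrist')
for k,w in ((a,1),(c,2)):
  f=k['frame']
  for z,col in((.081,(0,255,0)),(0,(255,255,0))):
    q=np.array([proj(k,[.4828+.0625*np.cos(t),-.3371+.0625*np.sin(t),z]) for t in np.linspace(0,6.28,50)])
    f=np.ascontiguousarray(f);cv2.polylines(f,[q.astype(np.int32)],True,col,1)
  k['frame']=f
A=cv2.resize(a['frame'][150:300,370:520],(480,480));cv2.imwrite('pics/p5.png',cv2.resize(np.hstack([A,c['frame']])[:,:,::-1],(800,343),interpolation=cv2.INTER_AREA))
E
```

```text
[ 0.48297639 -0.33456145  0.22469697] [ 1.79870881e+02 -4.79872121e-02  1.76449773e+02] [ 65.60078747  14.43477369 -39.39269736  90.99618791   9.20601984
  78.00183191 111.61135557]
```

View pics/p5.png

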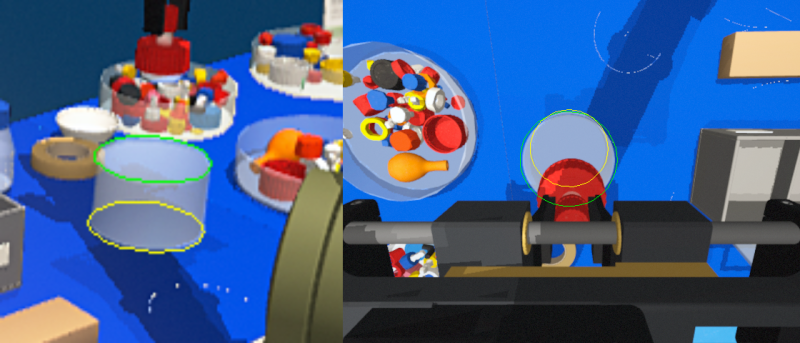

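The model circles for the pedestal match its outline in both views to about 3 mm, and the bottle hangs upright in the grip. Lowering.

Call:
play_rows(steps=[[[0,-0.003,0.02,0,0,0,0],[0,0,0.025,0,0,0,0],[0,0,0.02,0,0,0,0],[0,0,0.015,0,0,0,0],[0,0,0.006,0,0,0,0],[0,0,0.003,0,0,0,0],[0,0,0.0015,0,0,0,0],[0,0,0,0,0,0,0],[0,0,0,0,0,0,0],[0,0,0,0,0,0,0]]])

```text
time_s: 17.6
tool_pos: [0.4827, -0.3399, 0.1358]
tool_rot: [-180.0, 0.0, 176.3]
force: [0.1, -0.1, -1.2]
grip_width: 0.0232
grasp_force: 20.0
```

Call:
play_rows(steps=[[[0,0.0015,0.0015,0,0,0,0],[0,0,0.0015,0,0,0,0],[0,0,0,0,0,0,0],[0,0,0,0,0,0,0]]])

```text
time_s: 18.0
tool_pos: [0.4827, -0.3381, 0.1324]
tool_rot: [-180.0, 0.0, 176.4]
force: [0.4, 0.4, 2.8]
grip_width: 0.0228
grasp_force: 20.0
```

Contact (force +2.8 N). Release, rise.

Call:
play_rows(steps=[[[0,0,0,0,0,0,0.05],[0,0,0,0,0,0,0.05],[0,0,0,0,0,0,0.05],[0,0,0,0,0,0,0.05],[0,0,-0.02,0,0,0,0.05],[0,0,-0.04,0,0,0,0.05],[0,0,-0.04,0,0,0,0.05],[0,0,-0.03,0,0,0,0.05],[0,0,0,0,0,0,0.05],[0,0,0,0,0,0,0.05]]])

```text
time_s: 19.0
tool_pos: [0.4827, -0.3383, 0.2625]
tool_rot: [-179.9, 0.0, 176.3]
force: [-0.8, 0.1, -0.6]
grip_width: 0.0497
grasp_force: 0.0
```

```bash
python3 - <<'E'
from h import *
a=read_camera('scene');c=read_camera('wrist')
A=cv2.resize(a['frame'][130:330,230:500],(648,480));cv2.imwrite('pics/p6.png',cv2.resize(np.hstack([A,c['frame']])[:,:,::-1],(800,300),interpolation=cv2.INTER_AREA))
E
```

```text
(no output)
```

View pics/p6.png

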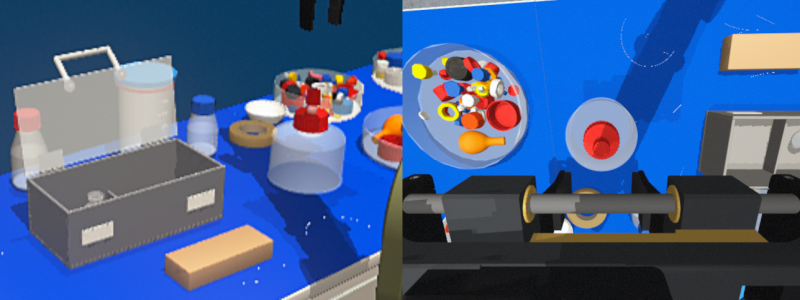

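The bottle stands upright and centred on the pedestal, at (312,110) in the scene half and (602,138) in the wrist half. The vial still stands in the box at (95,195), the flap is open and the gripper is clear.

```bash
python3 -c "
from h import *
print(sign_off())"
```

```text
the job is handed in; nothing more can be done
None
```

I handed the job in at about 19 s of the 53 s allowed: the flap leans open, the collared bottle stands upright in the middle of the inverted dish, and the vial still stands in the box; the sign-off gave no verdict.

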